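Show the packed bento tin's label to the scanner

TASK

Lift the oval bento tin by its handle, with the pink cup riding in it, and hold it level and still in the air with its barcode label squarely facing the red window of the scanner, level with the window's middle and about 10 cm in front of it. Keep the tin level all the way so the cup does not tip, do not touch the scanner, and leave the spice jar, fork and spoon alone. Finish while still holding the tin there; do not put it down.

Things in the scene. Friction and masses are not known exactly. Their poses are not given: they have to be found in the camera images.
- tin: Loose oval aluminium bento tin, open on top, 170 (x) by 110 (y) by 55 (z) mm, wall 2.5, floor 3 thick, 0.22 to 0.37 kg. Origin: centre of its underside; z up. A stiff bail handle, fixed upright, arches over it lengthwise (along x) and ends in a straight black grip bar. A white barcode label is on the middle of its flat -y side; an orange clip (30 by 16 by 6 mm) on the rim right above the label shows that side from above.
- handle (a point): Middle of the black grip bar, 120 mm above the tin's underside on its centre line; the bar is 90 mm long (along tin x), 14 mm wide (along tin y), 18 mm high. Free space all round it. Axes as the tin's.
- label (a point): Centre of the barcode label (56 by 36 mm) on the tin's -y side, at (0, -56, 26) mm in the tin's frame. Axes as the tin's; the label looks towards -y.
- cup: Loose pink hard silicone cup standing in the tin, somewhere off its middle: 58 mm across the rim, 44 mm across the foot, 32 mm high, 40 to 100 g. Origin: centre of its underside; z up.
- scanner: Fixed grey presentation scanner on a round black foot (110 mm across) with a stem; its head (78 wide along x, 56 deep along y, 88 high) spans heights 156 to 246 mm. Origin: centre of the underside of the foot. It looks level along its own +y, z up.
- window (a point): Centre of the scanner's red window (52 wide, 40 high), 200 mm above the worktop, 31.5 mm from the scanner's axis. Axes as the scanner's: it looks out along +y. To be read, the label sits on this line with its face towards the window: the tin's axes then lie parallel to the scanner's.
- jar: Bystander: loose glass spice jar with a grinder knob top, 50 mm across, 116 mm high. Origin: centre of its underside.
- fork: Bystander: loose yellow plastic fork lying flat along its x, 150 mm long, 22 wide, 5 thick. Origin: underside, about its middle.
- spoon: Bystander: loose yellow plastic spoon lying flat along its x, 147 mm long, 34 wide, 5 thick. Origin: underside, about its middle.
There are look-alikes about, which are no part of the job. What is shaped like the tin but yellow is not meant. What is meant by the cup is not turquoise, and is the larger of those in its own colour.

How it is judged:
By the outcome, as a careful person would: the job done as asked, in the order asked, and still so for the second after the job is handed in, while the arm keeps its last pose, push and grip.
It also fails if it takes over 38 s, if anything falls off the work surface, if the arm or the gripper's body presses on something with over 40 N, if the wrist force passes 120 N, or if a joint passes its speed limit or range.

ROBOT

A 6-joint arm with a two-finger parallel gripper is mounted at the origin on the work surface. World frame = base frame: x ahead of the robot, y to its left, z up, the work surface at z = 0. Lengths are in mm, angles in rad, forces in N, time in s.
With the tool pointing down it reaches from about 350 to 875 mm from the base axis. Payload 4.2 kg.
Tool frame: the origin (TCP) lies between the finger pads; the fingertips stand 25 mm ahead of it and the grasp point (between the pads) lies 6 mm ahead of it; z points along the fingers, y is the line along which they close (so a half turn about z gives the same grasp; the last joint's range is limited). The gripper opens to 85 mm and grips with 20 to 120 N. Pads are 22 mm wide; open, the fingers measure 114 mm over their backs; the gripper's body (76 mm by 85 mm) begins 54 mm behind the grasp point. The pads swing forward as they close: fully open they stand 13 mm farther back than shut.
Start: joints at [-0.939, 0.385, 0.008, 0, -1.194, -0.259], TCP at [227.654, -582.042, 256.312] pointing down, gripper open.
Joint ranges: [-3.14, 3.14], [-1.21, 2.06], [-1.07, 1.41], [-3.16, 2.05], [-2.99, -0.16], [-3.1, 3.1]. Speed limits (rad/s): [2.79, 2.79, 3.14, 3.14, 3.14, 3.14].

INTERFACE

Orientations are given as a unit quaternion [x, y, z, w].
In Python, from bench import read_state, get_image, job_done gives the robot as it stands.
- The arm moves only by the tool play_rows, never from a script. Its argument "series" is a list of rows, each a list of 6 numbers: the shift along the world's x, y, z in mm, then the turn, a rotation vector about the world's x, y, z in units of 6 degrees (1.0 is 6 degrees). A call has 1 to 20 rows; each row shifts and turns the commanded pose from where the row before left it; what a row does not reach is not made up. A row lasts 1/12 s, in which the tool goes at most 41.7 mm and 7.16 degrees, less where a joint would pass 70% of its speed; a pose out of reach is approached as far as the arm can. A call is refused whole if a number of a shift passes 41.7 or a number of a turn 1, either way. A call with a gripper value outside its range is refused whole. "gripper" is the opening, from 0 (shut) to 1 (fully open), set as the call begins (left out, the last holds). The fingers move at their own pace and stop on an object; the grip force is fixed at half the most. Time passes only in rows, so rows that do not move let the fingers close. It gives the time, the measured TCP pose, the force, the opening and the grip force at its end, in the units of the state.
- read_state(): the state, without advancing time (a new reading comes with each control period).
- get_image(name): name is "scene" or "top" or "wrist"; returns a dict with "image" (420x560x3 uint8, red, green, blue), "fx", "fy", "cx", "cy" (pixels), "dist_coeffs" ([k1, k2, p1, p2, k3] as OpenCV has them; the pictures are not rectified), "eye" and "rotation" of the camera in the world. Camera axes: x right, y down, z forward; pixel columns grow to the right and rows downward; lengths in mm; the calibration is good to about 2 mm. A picture is of the moment at which its call begins. There is no depth.
- job_done(): hands the job in; it is judged then, once.
The state is a dict: "clock": time; "joints": joint angles; "joint_vel": joint speeds; "joint_efforts": joint torques, N m; "position": TCP position; "ee_rot": TCP orientation; "contact_force": force on the tool from outside, world axes, zero at the start; "wrist_torque": the same for the moment, N m; "gripper_width": finger opening in mm; "grasp_force": force on a finger pad.
Only numpy, scipy, OpenCV 4.12 (cv2) and the standard library are available. Lean on these libraries where they do the work, as an engineer would, in place of code of your own. Each camera call takes 0.05 s, during which the arm holds its last target. There are 200 camera calls.

## Working session

There is one attempt and no reset: what is moved stays moved. The work goes in short steps, Python scripts to look and compute and a tool call to move; the robot and the scene stay as the last step left them, time stands still between calls to the robot, and variables do not carry over. Pictures are saved under pics/ and viewed, at most 10 in all, crops included, and the job is handed in when it is done.

Besides the shell and the picture viewer there is one more tool, called after "Call:" as name([rows], argument=value, ...), one row to a line, values as JSON. play_rows: Moves the arm, as the interface text tells. Its arguments: {"type":"object","properties":{"series":{"type":"array","items":{"type":"array","items":{"type":"number"}}},"gripper":{"type":"number"}},"required":["series"]}

```bash
mkdir -p pics; cat > h.py <<'E'
import numpy as np, cv2, pickle
from bench import read_state, get_image, job_done
def snap(n,f):
    d=get_image(n); cv2.imwrite(f'pics/{f}.png',cv2.cvtColor(np.array(d['image'],np.uint8),cv2.COLOR_RGB2BGR)); pickle.dump(d,open(f'{f}.pkl','wb')); return d
def K(d): return np.array([[d['fx'],0,d['cx']],[0,d['fy'],d['cy']],[0,0,1.]])
def toplane(d,uv,z):
    p=cv2.undistortPoints(np.array(uv,float).reshape(-1,1,2),K(d),np.array(d['dist_coeffs'],float)).reshape(-1,2)
    r=np.c_[p,np.ones(len(p))]@np.array(d['rotation']).reshape(3,3).T; e=np.array(d['eye'])
    return e+r*((z-e[2])/r[:,2])[:,None]
def proj(d,P):
    R=np.array(d['rotation']).reshape(3,3).T
    return cv2.projectPoints(np.array(P,float).reshape(-1,1,3),cv2.Rodrigues(R)[0],-R@np.array(d['eye']),K(d),np.array(d['dist_coeffs'],float))[0].reshape(-1,2)
E
python3 - <<'E'
from h import *
for n in('scene','top'):
    d=snap(n,n+'0'); print(n,d['eye'],np.round(d['rotation'],3).tolist(),d['fx'])
print(read_state())
E
```

```text
scene [1248.04905468 -160.27444945 1157.3561899 ] [0.761, 0.577, -0.181, -0.234] 486.1950409407676
top [3.89123298e+02 8.51146425e-01 1.24793060e+03] [-0.703, 0.706, -0.054, 0.065] 510.04149627683046
{'clock': 0.1, 'joints': array([-9.39380206e-01,  3.85484196e-01,  6.77754553e-03, -4.33712392e-04,
       -1.19404985e+00, -2.58605542e-01]), 'joint_vel': array([ 0.00050561, -0.00130656,  0.004537  ,  0.0017218 ,  0.00092597,
        0.00108715]), 'joint_efforts': array([-5.92679517e-04, -3.93319166e+01,  1.88929439e+01,  4.19800356e+00,
       -2.61304303e-03,  1.22975209e-05]), 'position': array([ 227.49165426, -581.61319491,  255.33429497]), 'ee_rot': array([-1.85248975e-01,  9.82691109e-01,  9.71403095e-04, -2.39959172e-04]), 'contact_force': array([-0.32549678,  0.20119863, -1.1535185 ]), 'wrist_torque': array([-0.05201782,  0.05746256,  0.00872626]), 'grasp_force': 0.0, 'gripper_width': 85.59696431778285}
```

View pics/top0.png

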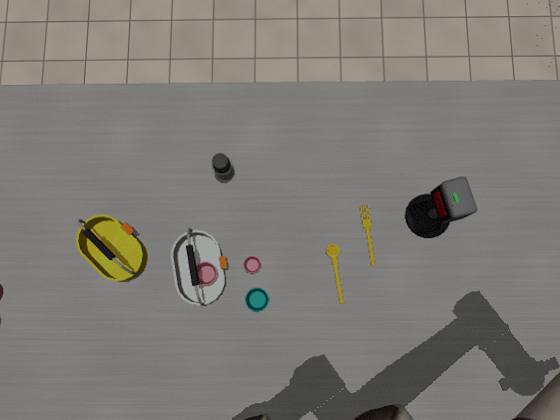

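View pics/scene0.png

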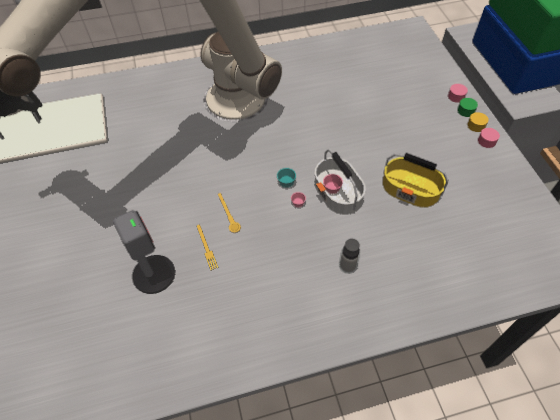

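The top picture shows the aluminium tin at about (200,268), with its grip bar from (189,245) to (197,287) and the clip at (224,263). The scanner foot is at (427,216), with the window at (439,205) looking left. The jar is at (222,167), the fork at (367,235) and the spoon at (337,270). The scene picture agrees. Next I take close-ups.

```bash
sed -i "s/np.array(d\['rotation'\]).reshape(3,3)/Rot.from_quat(d['rotation']).as_matrix()/; 1a from scipy.spatial.transform import Rotation as Rot" h.py
python3 - <<'E'
from h import *
a=cv2.imread('pics/top0.png'); 
A=cv2.resize(a[225:310,160:280],None,fx=6,fy=6,interpolation=2)[:,:720]
B=cv2.resize(a[165:250,390:490],None,fx=6,fy=6,interpolation=2)
cv2.imwrite('pics/c1.png',A);cv2.imwrite('pics/c2.png',B)
d=pickle.load(open('top0.pkl','rb'))
print(toplane(d,[[200,268],[427,216],[367,235],[337,270],[252,264],[257,299]],0).round())
print(toplane(d,[[189,245],[197,287]],129).round())
E
```

```text
[[ 467.  211.    0.]
 [ 593. -348.    0.]
 [ 546. -199.    0.]
 [ 461. -123.    0.]
 [ 476.   84.    0.]
 [ 392.   71.    0.]]
[[509. 215. 129.]
 [417. 195. 129.]]
```

View pics/c1.png

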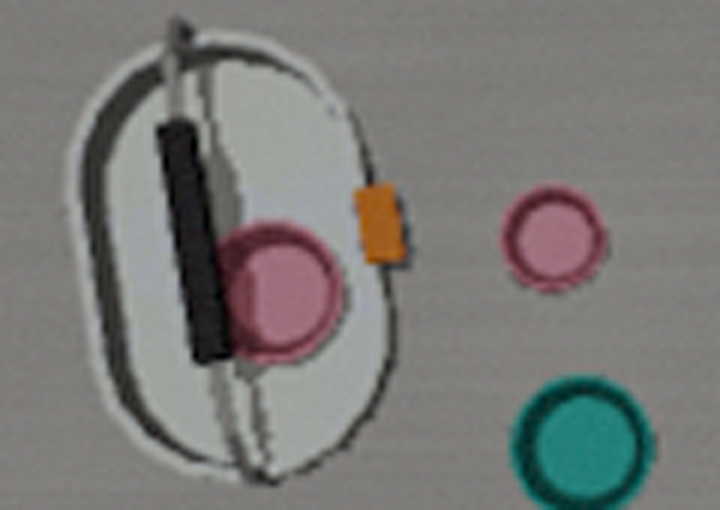

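View pics/c2.png

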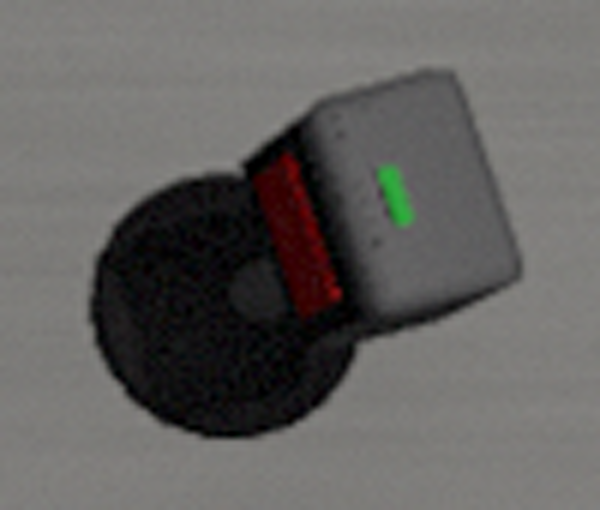

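Crop c1 shows the bar top's centre line running from (175,122) to (213,361) and the clip's centre at (380,224). The pink cup is in the tin on the clip side. Crop c2 shows the foot's centre at (227,305), the window's top edge from (292,152) to (340,296) and its bottom edge from (255,173) to (300,318).

```bash
python3 - <<'E'
from h import *
from scipy.optimize import least_squares
d=pickle.load(open('top0.pkl','rb'))
f=lambda p,o:(np.array(p,float)+.5)/6-.5+o
# scanner
px=f([[292,152],[340,296],[300,318],[255,173],[227,305]],[390,165])
def M(P,q):
    P=np.array(P,float); c,s=np.cos(q[2]),np.sin(q[2]); return np.c_[q[0]+c*P[:,0]-s*P[:,1],q[1]+s*P[:,0]+c*P[:,1],P[:,2]]
# looking along +y to the world +y: scanner x to right edge; both orders tested by sign
mod=[[26,31.5,220],[-26,31.5,220],[-26,31.5,180],[26,31.5,180],[0,0,8]]
r=least_squares(lambda q:(proj(d,M(mod,q))-px).ravel(),[593,-348,.3]); print('scanner',r.x,np.degrees(r.x[2]),r.fun.round(2))
print('foot',toplane(d,px[4:],8),'win corners',toplane(d,px[:2],220).round(1),toplane(d,px[2:4],180).round(1))
bar=toplane(d,f([[175,122],[213,361]],[160,225]),129); print('bar',bar,np.linalg.norm(bar[0]-bar[1]),bar.mean(0)); v=bar[0]-bar[1]; print(np.degrees(np.arctan2(v[1],v[0])))
print('clip',toplane(d,f([[380,224]],[160,225]),60),'cup',toplane(d,f([[280,292]],[160,225]),35))
print('jar',toplane(d,[[222,160]],116),toplane(d,[[225,175]],5))
E
```

```text
scanner [ 5.93750486e+02 -3.48617200e+02  2.52740440e-01] 14.480960529032558 [-0.39 -0.   -0.62  0.16  0.22 -0.37  0.27  0.49  0.65 -0.32]
foot [[ 592.96011869 -346.98233862    8.        ]] win corners [[ 611.  -312.4  220. ]
 [ 561.  -325.9  220. ]] [[ 559.9 -324.1  180. ]
 [ 612.1 -311.1  180. ]]
bar [[509.58366263 215.35784908 129.        ]
 [422.35605265 199.15153701 129.        ]] 88.72034993985172 [465.96985764 207.25469305 129.        ]
10.525164660494227
clip [[476.95723608 147.66206709  60.        ]] cup [[452.10670374 189.92467607  35.        ]]
jar [[706.48274255 146.5875333  116.        ]] [[698.67291257 152.6962199    5.        ]]
```

The measurements agree with the given sizes: the bar measures 88.7 mm against 90, and the clip-side yaw of 10.4° matches the bar's 10.5°. Now I go above the handle.

Call:
play_rows([
  [10, 24, 0, 0, 0, -0.09],
  [10, 24, 0, 0, 0, -0.09],
  [10, 24, 0, 0, 0, -0.09],
  [10, 24, 0, 0, 0, -0.09],
  [10, 24, 0, 0, 0, -0.09],
  [10, 24, 0, 0, 0, -0.09],
  [10, 24, 0, 0, 0, -0.09],
  [10, 24, 0, 0, 0, -0.09],
  [10, 24, 0, 0, 0, -0.09],
  [10, 24, 0, 0, 0, -0.09],
  [10, 24, 0, 0, 0, -0.09],
  [10, 24, 0, 0, 0, -0.09],
  [10, 24, 0, 0, 0, -0.09],
  [10, 24, 0, 0, 0, -0.09],
  [10, 24, 0, 0, 0, -0.09],
  [10, 24, 0, 0, 0, -0.09],
  [10, 24, 0, 0, 0, -0.09],
  [10, 24, 0, 0, 0, -0.09],
  [10, 24, 0, 0, 0, -0.09],
  [10, 24, 0, 0, 0, -0.09],
], gripper=1)

```text
clock: 1.77
position: [427.6, -100.7, 256.1]
ee_rot: [-0.092, 0.996, 0.0, -0.0]
contact_force: [0.5, -0.3, 0.1]
gripper_width: 85.3
grasp_force: 0.0
```

Call:
play_rows([
  [2, 17, 0, 0, 0, 0],
  [2, 17, 0, 0, 0, 0],
  [2, 17, 0, 0, 0, 0],
  [2, 17, 0, 0, 0, 0],
  [2, 17, 0, 0, 0, 0],
  [2, 17, 0, 0, 0, 0],
  [2, 17, 0, 0, 0, 0],
  [2, 17, 0, 0, 0, 0],
  [2, 17, 0, 0, 0, 0],
  [2, 17, 0, 0, 0, 0],
  [2, 17, 0, 0, 0, 0],
  [2, 17, 0, 0, 0, 0],
  [2, 17, 0, 0, 0, 0],
  [2, 17, 0, 0, 0, 0],
  [2, 17, 0, 0, 0, 0],
  [2, 17, 0, 0, 0, 0],
  [2, 17, 0, 0, 0, 0],
  [2, 17, 0, 0, 0, 0],
  [0, 0, 0, 0, 0, 0],
  [0, 0, 0, 0, 0, 0],
])

```text
clock: 3.43
position: [463.5, 204.5, 255.8]
ee_rot: [-0.093, 0.996, -0.0, -0.001]
contact_force: [-0.6, -0.9, 0.6]
gripper_width: 85.4
grasp_force: 0.0
```

```bash
python3 - <<'E'
from h import *
d=snap('wrist','w1'); s=read_state(); print(s['clock'],s['position'],s['ee_rot'],s['joints'])
R=Rot.from_quat(s['ee_rot']).as_matrix(); print(R.round(4))
E
```

```text
3.4833 [463.36403695 203.92447353 255.88883973] [-9.21775108e-02  9.95742399e-01 -2.93747522e-04 -5.43657761e-04] [ 7.35628164e-01  1.83122184e-01 -2.77353587e-01 -2.03229234e-04
 -1.11154295e+00 -2.12171716e+00]
[[-9.830e-01 -1.836e-01 -1.000e-03]
 [-1.836e-01  9.830e-01 -7.000e-04]
 [ 1.100e-03 -5.000e-04 -1.000e+00]]
```

View pics/w1.png

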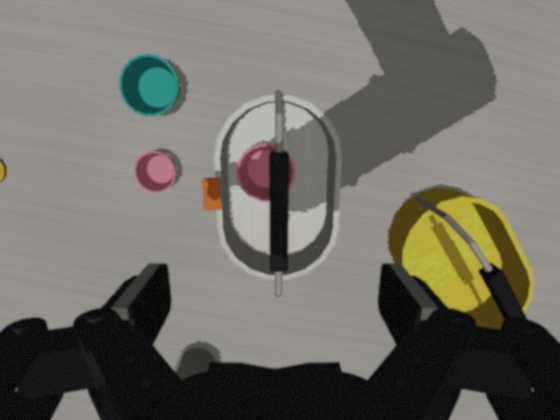

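The wrist picture shows the bar's top running straight along the columns from (279,152) to (279,270), centred between the fingers. The yellow tin's nearest point is about (395,235), clear of them.

```bash
python3 - <<'E'
from h import *
d=pickle.load(open('w1.pkl','rb'))
b=toplane(d,[[279.3,152],[279.3,270.5],[213,194]],129); v=b[1]-b[0]; print(b,np.linalg.norm(v),b[:2].mean(0),np.degrees(np.arctan2(v[1],v[0])))
print(toplane(d,[[213,194]],60), toplane(d,[[485,262],[515,325]],129))
E
```

```text
[[421.51028416 199.94900954 129.        ]
 [508.47742902 216.54227958 129.        ]
 [459.15014703 159.26493992 129.        ]] 88.5359864472422 [464.99385659 208.24564456 129.        ] 10.802161262883375
[[476.67015632 150.05154595  60.        ]] [[473.84255759 372.61025152 129.        ]
 [524.08732899 421.41753484 129.        ]]
```

Call:
play_rows([
  [1, 2, -5, 0, 0, 0],
  [1, 1.8, -12, 0, 0, 0],
  [0, 0, -15, 0, 0, 0],
  [0, 0, -15, 0, 0, 0],
  [0, 0, -15, 0, 0, 0],
  [0, 0, -15, 0, 0, 0],
  [0, 0, -14, 0, 0, 0],
  [0, 0, -14, 0, 0, 0],
  [0, 0, -10, 0, 0, 0],
  [0, 0, -8, 0, 0, 0],
  [0, 0, -6, 0, 0, 0],
  [0, 0, 0, 0, 0, 0],
  [0, 0, 0, 0, 0, 0],
])

```text
clock: 4.57
position: [465.8, 207.7, 127.4]
ee_rot: [-0.092, 0.996, -0.0, 0.0]
contact_force: [-0.1, 0.6, 1.0]
gripper_width: 85.6
grasp_force: 0.0
```

Call:
play_rows([
  [0, 0, 0, 0, 0, 0],
  [0, 0, 0, 0, 0, 0],
  [0, 0, 0, 0, 0, 0],
  [0, 0, 0, 0, 0, 0],
  [0, 0, 0, 0, 0, 0],
  [0, 0, 0, 0, 0, 0],
  [0, 0, 0, 0, 0, 0],
  [0, 0, 0, 0, 0, 0],
  [0, 0, 0, 0, 0, 0],
  [0, 0, 0, 0, 0, 0],
  [0, 0, 0, 0, 0, 0],
  [0, 0, 0, 0, 0, 0],
], gripper=0)

```text
clock: 5.57
position: [465.9, 208.1, 127.6]
ee_rot: [-0.092, 0.996, 0.0, 0.0]
contact_force: [-1.4, 1.7, 2.2]
gripper_width: 13.0
grasp_force: 59.6
```

Grip is good. I lift gently.

Call:
play_rows([
  [0, 0, 0.5, 0, 0, 0],
  [0, 0, 1, 0, 0, 0],
  [0, 0, 2, 0, 0, 0],
  [0, 0, 3, 0, 0, 0],
  [0, 0, 4, 0, 0, 0],
  [0, 0, 5, 0, 0, 0],
  [0, 0, 6, 0, 0, 0],
  [0, 0, 6, 0, 0, 0],
  [0, 0, 6, 0, 0, 0],
  [0, 0, 6, 0, 0, 0],
  [0, 0, 6, 0, 0, 0],
  [0, 0, 5, 0, 0, 0],
  [0, 0, 4, 0, 0, 0],
  [0, 0, 3, 0, 0, 0],
  [0, 0, 2, 0, 0, 0],
  [0, 0, 1, 0, 0, 0],
  [0, 0, 0.5, 0, 0, 0],
  [0, 0, 0, 0, 0, 0],
  [0, 0, 0, 0, 0, 0],
])

```text
clock: 7.15
position: [465.5, 207.7, 188.0]
ee_rot: [-0.092, 0.996, -0.0, -0.0]
contact_force: [-1.0, -0.6, -3.0]
gripper_width: 12.8
grasp_force: 58.9
```

```bash
python3 - <<'E'
from h import *
snap('wrist','w2');d=snap('scene','s2'); s=read_state(); print(s['clock'],s['position'],s['contact_force'],s['wrist_torque'],s['gripper_width'])
w=cv2.imread('pics/w2.png'); c=cv2.imread('pics/s2.png')
u=proj(d,[s['position']])[0].astype(int); print(u)
c=c[max(0,u[1]-70):u[1]+70,max(0,u[0]-70):u[0]+70]; c=cv2.resize(c,(420,420),interpolation=2)
cv2.imwrite('pics/m2.png',np.hstack([cv2.resize(w,(373,280)),cv2.resize(c,(280,280)*1 if 0 else (420,420))[:280] if 0 else cv2.resize(c,(420,280))]))
E
```

```text
7.25 [465.5599871  207.68138418 188.0436063 ] [ 6.67199826e-02  2.37642317e-03 -4.19031193e+00] [0.01082324 0.0133636  0.00221074] 13.123271898628015
[343 147]
```

View pics/m2.png

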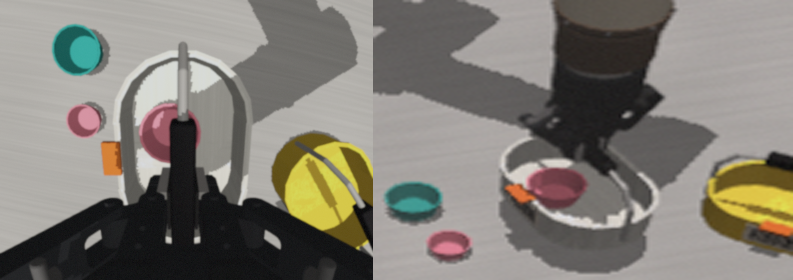

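The tin hangs level with the pink cup inside, and the clip side is unchanged. Now I raise it, then carry it across smoothly.

Call:
play_rows([
  [0, 0, 1, 0, 0, 0],
  [0, 0, 3, 0, 0, 0],
  [0, 0, 5, 0, 0, 0],
  [0, 0, 7, 0, 0, 0],
  [0, 0, 9, 0, 0, 0],
  [0, 0, 10, 0, 0, 0],
  [0, 0, 10, 0, 0, 0],
  [0, 0, 10, 0, 0, 0],
  [0, 0, 10, 0, 0, 0],
  [0, 0, 10, 0, 0, 0],
  [0, 0, 9, 0, 0, 0],
  [0, 0, 8, 0, 0, 0],
  [0, 0, 7, 0, 0, 0],
  [0, 0, 5, 0, 0, 0],
  [0, 0, 4, 0, 0, 0],
  [0, 0, 3, 0, 0, 0],
  [0, 0, 2, 0, 0, 0],
  [0, 0, 0.5, 0, 0, 0],
  [0, 0, 0, 0, 0, 0],
])

```text
clock: 8.83
position: [465.6, 207.7, 301.6]
ee_rot: [-0.092, 0.996, -0.0, -0.0]
contact_force: [0.0, -0.4, -2.1]
gripper_width: 13.2
grasp_force: 58.9
```

Call:
play_rows([
  [0.2, -1, 0, 0, 0, 0],
  [0.6, -3, 0, 0, 0, 0],
  [1.1, -5, 0, 0, 0, 0],
  [1.5, -7, 0, 0, 0, 0],
  [2.2, -10, 0, 0, 0, 0],
  [2.6, -12, 0, 0, 0, 0.05],
  [3, -14, 0, 0, 0, 0.05],
  [3.5, -16, 0, 0, 0, 0.05],
  [3.7, -17, 0, 0, 0, 0.05],
  [3.7, -17, 0, 0, 0, 0.05],
  [3.7, -17, 0, 0, 0, 0.05],
  [3.7, -17, 0, 0, 0, 0.05],
  [3.7, -17, 0, 0, 0, 0.05],
  [3.7, -17, 0, 0, 0, 0.05],
  [3.7, -17, 0, 0, 0, 0.05],
  [3.7, -17, 0, 0, 0, 0.05],
  [3.7, -17, 0, 0, 0, 0.05],
  [3.7, -17, 0, 0, 0, 0.05],
  [3.7, -17, 0, 0, 0, 0],
  [3.7, -17, 0, 0, 0, 0],
])

```text
clock: 10.5
position: [524.5, -66.1, 301.8]
ee_rot: [-0.126, 0.992, -0.0, -0.0]
contact_force: [0.4, 0.6, -2.7]
gripper_width: 13.1
grasp_force: 58.9
```

Call:
play_rows([
  [3.5, -16, 0, 0, 0, 0],
  [3.2, -15, 0, 0, 0, 0],
  [3, -14, 0, 0, 0, 0],
  [2.6, -12, 0, 0, 0, 0],
  [2.4, -11, 0, 0, 0, 0],
  [2, -9, 0, 0, 0, 0],
  [1.7, -8, 0, 0, 0, 0],
  [1.3, -6, 0, 0, 0, 0],
  [1.1, -5, 0, 0, 0, 0],
  [0.7, -3, 0, 0, 0, 0],
  [0.5, -2, 0, 0, 0, 0],
  [0.2, -1, 0, 0, 0, 0],
  [0, -0.8, 0, 0, 0, 0],
  [0, 0, 0, 0, 0, 0],
  [0, 0, 0, 0, 0, 0],
  [0, 0, 0, 0, 0, 0],
])

```text
clock: 11.83
position: [546.9, -166.8, 301.9]
ee_rot: [-0.126, 0.992, 0.0, 0.0]
contact_force: [0.4, -0.3, -3.2]
gripper_width: 12.8
grasp_force: 58.9
```

```bash
python3 - <<'E'
from h import *
d=snap('top','t3'); e=snap('scene','s3'); s=read_state(); print(s['clock'],s['position'],s['ee_rot'],s['contact_force'],s['wrist_torque'])
a=cv2.imread('pics/t3.png')[150:290,320:490]; b=cv2.imread('pics/s3.png')[110:310,50:290]
cv2.imwrite('pics/m3.png',np.hstack([cv2.resize(a,(420,346),interpolation=2),cv2.resize(b,(380,346),interpolation=2)]))
E
```

```text
11.9333 [ 546.94507747 -166.87953744  301.84961754] [-1.25960211e-01  9.92035293e-01  1.28413707e-05  4.76326517e-05] [-0.05075679  0.96270811 -2.65490506] [ 0.06700145 -0.01485449  0.076397  ]
```

View pics/m3.png

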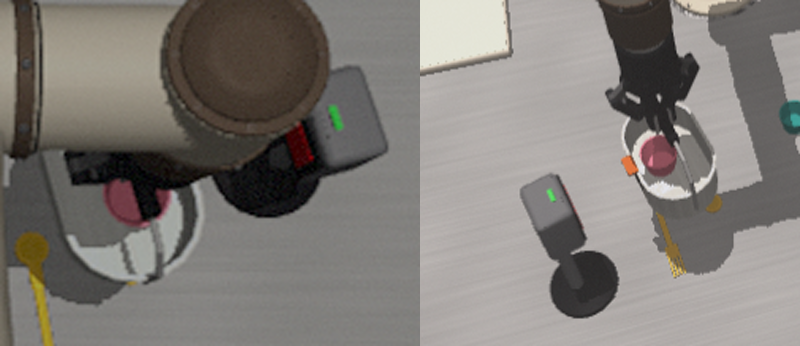

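The left half shows the tin beside the scanner with the cup inside, partly hidden by the arm. The right half shows the clip at (628,166), facing the scanner head whose green LED is at (552,195). I enlarge this to check the yaw.

```bash
python3 - <<'E'
from h import *
b=cv2.imread('pics/s3.png')[170:300,100:240]
cv2.imwrite('pics/m4.png',cv2.resize(b,None,fx=4.5,fy=4.5,interpolation=2)[:,:800])
e=pickle.load(open('s3.pkl','rb'))
def M(P,q):
    P=np.array(P,float); c,s=np.cos(q[2]),np.sin(q[2]); return np.c_[q[0]+c*P[:,0]-s*P[:,1],q[1]+s*P[:,0]+c*P[:,1],P[:,2]]
o=lambda P:((proj(e,P)-[100,170]+.5)*4.5-.5).round(0).tolist()
for q in ([593.5,-348,.2527],[593.5,-348,.2827]):
  print('foot',o(M([[0,0,8]],q)),'head top corners',o(M([[39,28,246],[-39,28,246],[-39,-28,246],[39,-28,246]],q)))
print('clip',o(M([[0,-57,228],[15,-57,228],[-15,-57,228]],[546.9,-166.9,.2527])))
print('rim ends',o(M([[85,0,229],[0,55,229]],[546.9,-166.9,.2527])))
E
```

```text
foot [[240.0, 464.0]] head top corners [[210.0, 278.0], [154.0, 164.0], [46.0, 211.0], [99.0, 329.0]]
foot [[240.0, 464.0]] head top corners [[212.0, 276.0], [152.0, 164.0], [44.0, 214.0], [102.0, 329.0]]
clip [[380.0, 156.0], [391.0, 177.0], [368.0, 136.0]]
rim ends [[551.0, 228.0], [575.0, 68.0]]
```

View pics/m4.png

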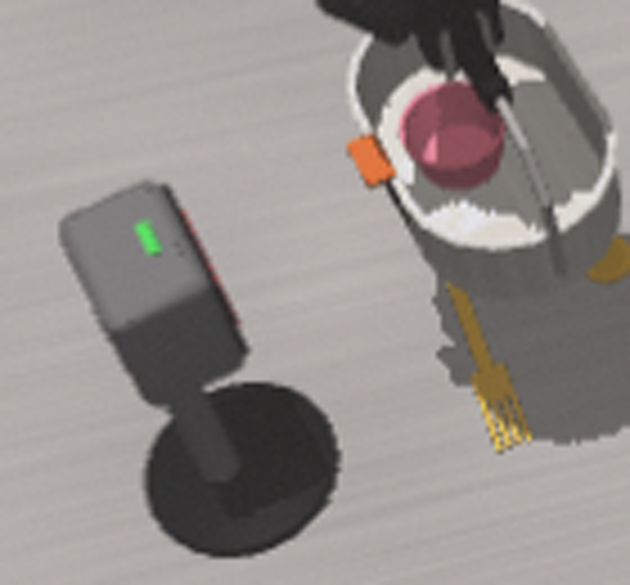

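The enlarged view shows the clip at (371,162), the head top's left edge from (60,222) to (108,332), the LED at (148,238) and the foot's centre at (243,469). All lie within about 2 source pixels of my model. I check the yaw once more from the edges and the LED.

```bash
python3 - <<'E'
from h import *
t=pickle.load(open('top0.pkl','rb'));e=pickle.load(open('s3.pkl','rb'));e0=pickle.load(open('scene0.pkl','rb'))
f=lambda p,o,k=6:(np.array(p,float)+.5)/k-.5+o
ang=lambda P:round(float(np.degrees(np.arctan2(P[0,1]-P[1,1],P[0,0]-P[1,0]))),1)
print('back edge top', ang(toplane(t,f([[462,95],[512,252]],[390,165]),246)),'window top/bottom',ang(toplane(t,f([[292,152],[340,296]],[390,165]),220)),ang(toplane(t,f([[255,173],[300,318]],[390,165]),180)))
print('scene edges',ang(toplane(e,f([[108,332],[60,222]],[100,170],4.5),246)),ang(toplane(e,f([[212,295],[165,185]],[100,170],4.5),246)))
print('clip edges',ang(toplane(e,f([[372,188],[348,140]],[100,170],4.5),232)),ang(toplane(e,f([[395,178],[375,135]],[100,170],4.5),232)))
for d,b in((t,(430,470,180,215)),(e,(100,160,200,240))):
    im=np.array(d['image']).astype(int); w=np.clip(im[...,1]-np.maximum(im[...,0],im[...,2])-10,0,None); m=np.zeros_like(w); m[b[2]:b[3],b[0]:b[1]]=1; w=w*m
    v,u=np.nonzero(w); X=toplane(d,np.c_[u,v],247)[:,:2]; W=w[v,u]; c=np.average(X,0,W); C=np.cov((X-c).T,aweights=W); L,V=np.linalg.eigh(C); a=V[:,1]; print('LED',c.round(1),len(u),np.sqrt(L*12).round(1),np.degrees(np.arctan(a[1]/a[0])).round(1))
for d,b in((t,(425,455,180,220)),):
    im=np.array(d['image']).astype(int); w=np.clip(im[...,0]-im[...,1]-25,0,None); m=np.zeros_like(w); m[b[2]:b[3],b[0]:b[1]]=1; w=w*m
    v,u=np.nonzero(w); print('window centroid at z200',toplane(d,[[np.average(u,weights=w),np.average(v,weights=w)]],200).round(1),len(u))
s=read_state(); print(s['position'])
E
```

```text
back edge top 13.7 window top/bottom 15.1 14.0
scene edges 13.8 12.2
clip edges 12.5 10.9
LED [ 590.3 -337.6] 51 [ 6.8 20.2] 15.0
LED [ 592.9 -337.9] 38 [ 7.3 20.8] 15.1Traceback (most recent call last):
  File "<stdin>", line 13, in <module>
    wgt = _weights_are_valid(weights=weights, a=a, axis=axis)
    raise TypeError(
        "Axis must be specified when shapes of a and weights "
        "differ.")
TypeError: Axis must be specified when shapes of a and weights differ.
```

```bash
python3 - <<'E'
from h import *
def org(d,b):
    im=np.array(d['image']).astype(int); w=np.clip(np.minimum(im[...,0]-im[...,1],im[...,1]-im[...,2])-20,0,1); m=np.zeros_like(w); m[b[2]:b[3],b[0]:b[1]]=1; v,u=np.nonzero(w*m); return u.mean(),v.mean(),len(u)
e0=pickle.load(open('scene0.pkl','rb'));e=pickle.load(open('s3.pkl','rb'))
for d,b,zo,c in((e0,(310,332,178,198),0,(465.6,207.8)),(e,(170,195,190,220),174,(546.9,-166.9))):
    o=org(d,b); P=toplane(d,[o[:2]],zo+56)[0]; r=P[:2]-c; print(o,P.round(1),r.round(1),np.linalg.norm(r),np.degrees(np.arctan2(r[0],-r[1])))
E
```

```text
(np.float64(320.5098039215686), np.float64(186.3921568627451), 51) [477.9 147.2  56. ] [ 12.3 -60.6] 61.84480318229148 11.463451333232191
(np.float64(181.93055555555554), np.float64(205.04166666666666), 72) [ 563.4 -226.8  230. ] [ 16.5 -59.9] 62.18325690618961 15.419583447271263
```

The tin is where I intended: the clip turned by the commanded 3.9° and there was no slip. I hand it in.

```bash
python3 -c "
from h import *
s=read_state();print(s['clock'],abs(s['joint_vel']).max(),s['grasp_force']);print(job_done())"
```

```text
11.9333 0.0008825060464650372 58.86529326438904
the job is handed in; nothing more can be done
None
```

I handed the job in at 11.9 s with the tin, and the pink cup still riding in it, held level and still: its label faces the scanner window squarely (to about 1° by my camera measurements), level with the window's middle and about 100 mm in front of it.

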